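# Unbolt the turntable guard's gate and hold it wide

## Task

Open the gate of the low guard round the turntable for a colleague who wants both hands free inside. First squeeze the two pads of the bolt on the fixed fence beside the gate fully together and let go, so that this bolt stays drawn back; then squeeze the two pads of the latch on top of the gate and, with it squeezed, swing the gate out past its detent until it stands wide open, about square to the fence. The gate's spring pulls it shut, so the job finishes while the gripper is still holding the gate wide open; do not disturb the other things on the bench.

Things in the scene. Friction and masses are not known exactly. Their poses are not given: they have to be found in the camera images.
- guard: Low fixed guard of 30 mm aluminium profile with clear panels, all tops 200 mm above the hardboard sheet it stands on. Origin: on the gate's hinge axis at sheet level (z = 0.004). +y along the front from hinge to latch post and bolt; +x into the guard. In mm: shut gate x = 5 to 35, y = 6 to 200; latch post y = 203 to 233; then the short fixed fence with the bolt, corner ends at y = 337
- gate: The gate: framed clear panel 194 mm wide, 30 mm thick, from 22 to 200 mm above the sheet, hinged about the upright axis through the guard's origin, which is its origin too. Its axes are the guard's when shut and turn with it. It swings out towards the robot, counter-clockwise seen from above, with a free end 201 mm from the axis
- gate_swing (a joint): Gate angle, rad: 0 shut, 1.57 square to the fence, hinge stop 1.70. A spring draws it shut with 0.1 (shut) to 0.4 Nm (wide; 3 N at the latch); a damper resists with 0.3 Nm at 1 rad/s. A sprung roller and cam lobe at the hinge form the detent, felt from 0.68 to 1.12 rad; passing it takes about 0.8 Nm (5 N at the latch). Let go beyond it, the gate falls back onto the detent, half open
- bolt_grip (a point): Centre of the bolt's pads on the fixed fence, at x 20, y 270, z 238 mm of the guard (38 above the profile). Two black upright pads, one each side of it along the fence, 8 mm thick, 26 wide, 6 to 52 above the profile; 50 mm over their outer faces, 30 when squeezed; a 13 mm block between. They move in together, geared, and draw the bolt from the gate's lug. Pinch from above, closing along the fence
- bolt_pad (a joint): Travel of each bolt pad in m: 0 bolt in the gate's lug, 0.010 fully squeezed and drawn back; the gate's lug is free from 0.007. It slides stiffly (about 5 N) and stays where it is left
- latch_grip (a point): Centre of the latch's pads on top of the gate near its free end, at x 20, y 150, z 238 mm of the gate; moves with it. Same pads and block as the bolt, side by side along the gate: 50 mm over the outer faces, 30 when squeezed. Squeezing draws the latch out of the strike on the latch post; the squeezed pads are also the handle to swing the gate by. Pinch from above, closing along the gate
- latch_pad (a joint): Travel of each latch pad in m: 0 latch in its strike, 0.010 fully squeezed; the strike is free from 0.007. It springs out again when let go; a squeeze of 4 N starts and 9 N completes it
- hinge_axis (a point): Point on the gate's hinge axis, 238 mm above the guard's foot (the height of the two grip points)
- sample: White printed bracket 50 x 34 x 34 mm lying on the turntable disc inside the guard; a bystander, origin under its centre
- tape: Empty grey tape core, 90 mm across, 25 mm high, in front of the fixed fence; a bystander, origin under its centre
- cup: Steel cup 72 mm across, 85 mm high, in front of the hinge post; a bystander, origin under its centre
- drill: Cordless drill standing on its battery, 200 mm high, at the left; a bystander, origin under its battery
- screwdriver: Screwdriver 190 mm long lying at the left in front; a bystander
- caliper: Steel caliper 235 mm long lying at the right; a bystander
- tray: Flat steel tray 110 x 160 x 35 mm at the right; a bystander, origin under its centre

How it is judged (in metres and radians):
On the way, in this order (a step that is already met when the one before it is completed fails the run):
1. the bolt on the fixed fence is squeezed and drawn back while the gate is still shut and its latch is in (value of joint bolt_pad above 0.0075 m and value of joint gate_swing below 0.1 rad and value of joint latch_pad below 0.003 m), for 0.1 s.
2. then the latch on the gate is squeezed, the bolt staying back and no longer held (value of joint latch_pad above 0.0075 m and value of joint bolt_pad above 0.007 m and contact force between the fingers and bolt_pad below 0.5 N and value of joint gate_swing below 0.3 rad), for 0.1 s.
3. the gate is swung past its detent (value of joint gate_swing above 1.2 rad), for 0.1 s.
At the end, for the whole second after the job is handed in: The gate is held still at 1.35 rad (77 degrees) or wider by the fingers, which press on the gate or its latch with more than 1 N, and the fence's bolt is still drawn back by more than 7 mm (value of joint gate_swing above 1.35 rad and velocity of joint gate_swing between -0.1 and 0.1 rad/s and contact force between the fingers and gate above 1 N and value of joint bolt_pad above 0.007 m); the arm keeps its last pose, push and grip.
It fails at once if a bystander on the bench or the sample on the turntable is pushed by more than 20 mm (distance of any of sample, tape, cup, drill, screwdriver, caliper, tray from where it was at the start of the episode above 0.02 m).
It also fails if it takes over 45 s, if anything falls off the work surface, if the arm or the gripper's body presses on something with over 40 N, if the wrist force passes 120 N, or if a joint passes its speed limit or range.

## Robot

A 6-joint arm with a two-finger parallel gripper is mounted at the origin on the work surface. World frame = base frame: x ahead of the robot, y to its left, z up, the work surface at z = 0. Lengths are in m, angles in degrees, forces in N, time in s.
With the tool pointing down it reaches from about 0.4 to 0.825 m from the base axis. Payload 7 kg.
Tool frame: the origin (TCP) lies at the very end of the fingers, on their centre line; the grasp point (between the pads) lies 19 mm behind it; x points along the fingers, z is the direction in which the jaws open and shut, and the axes are right-handed (so a half turn about x gives the same grasp; the last joint's range is limited). The gripper opens to 88 mm and grips with 3 to 60 N. Pads are 19 mm wide; open, the fingers measure 130 mm over their backs; the gripper's body (78 mm by 193 mm) begins 47 mm behind the grasp point.
Start: joints at [16.507, 20.546, 0.682, 0, -70.136, -16.507], TCP at [0.675, -0, 0.227] pointing down, gripper open.
Joint ranges: [-176.03, 176.03], [-82.01, 121.73], [-58.28, 71.71], [-173.87, 95.51], [-174.79, -0.11], [-173.66, 173.66]. Speed limits (degrees/s): [136.94, 136.94, 172.46, 180, 180, 180].

## Interface

Orientations are given as [roll, pitch, yaw] about the fixed x, y, z axes, in that order (R = Rz(yaw) Ry(pitch) Rx(roll)).
In Python, from plant import * gives the robot as it stands.
- The arm moves only by the tool arm_command, never from a script. Its argument "commands" is one flat list of numbers, 5 for each row, row after row: the shift along the tool's x, y, z in mm, then the turn about the tool's x in degrees, then the opening in per cent of the stroke, from 0 (shut) to 100 (fully open). A call has 1 to 5 rows; each row shifts and turns the pose as measured when the row begins, along the tool's axes as they then stand; what a row does not reach is not made up. A row lasts 1/8 s, in which the tool goes at most 62.5 mm and 10.7 degrees, less where a joint would pass 70% of its speed; a pose out of reach is approached as far as the arm can. A call is refused whole if a number of a shift passes 62.5 or a number of a turn 10.7, either way. A call with a gripper value outside its range is refused whole. The fingers move at their own pace and stop on an object; the grip force is fixed at half the most. Time passes only in rows, so rows that do not move let the fingers close. It gives the time, the measured TCP pose, the force and the opening at its end, in the units of the state.
- get_obs(): the state, without advancing time (a new reading comes with each control period).
- snapshot(name): name is "scene" or "side" or "wrist"; returns a dict with "frame" (384x512x3 uint8, blue, green, red), "fov_y" (degrees; the focal length in pixels is half the picture's height over the tangent of half this angle, whatever the lens; pixels are square), "cx", "cy" (the principal point, pixels), "world_to_cam" (4x4, takes a point from world to camera coordinates). Camera axes: x right, y up, looking along -z (the intrinsics and any distortion apply to the point x, -y, -z); pixel columns grow to the right and rows downward; lengths in m; the calibration is good to about 2 mm. The wrist camera is an equidistant fisheye: a pixel r from the principal point sees the ray r / f radians off the axis. A picture is of the moment at which its call begins. There is no depth.
- close_job(): hands the job in, once; it reports no verdict.
The state is a dict: "clock": time; "joint_pos": joint angles; "qvel": joint speeds; "tau": joint torques, N m; "tool_pos": TCP position; "orientation": TCP orientation; "force": force on the tool from outside, world axes, zero at the start; "moment": the same for the moment, N m; "opening": finger opening in m.
Only numpy, scipy, OpenCV 4.12 (cv2) and the standard library are available. Lean on these libraries where they do the work, as an engineer would, in place of code of your own. Each camera call takes 0.05 s, during which the arm holds its last target. There are 200 camera calls.

## Working session

There is one attempt and no reset: what is moved stays moved. The work goes in short steps, Python scripts to look and compute and a tool call to move; the robot and the scene stay as the last step left them, time stands still between calls to the robot, and variables do not carry over. Pictures are saved under pics/ and viewed, about 8 in all and at most 12, crops included, and the job is handed in when it is done.

Besides the shell and the picture viewer there is one more tool, called after "Emit:" by a JSON object that holds its "name" and its "arguments", one argument or row to a line. arm_command: Moves the arm, as the interface text tells. Its arguments: {"type":"object","properties":{"commands":{"type":"array"}},"required":["commands"]}

```bash
mkdir -p pics; ls
python3 - <<'E'
from plant import *
import cv2,numpy as np,pickle
o=get_obs();print(o)
d={}
for n in("scene","side","wrist"):
    s=snapshot(n);d[n]=s;cv2.imwrite(f"pics/{n}0.png",s["frame"]);print(n,s["fov_y"],s["cx"],s["cy"],np.round(s["world_to_cam"],3).tolist())
pickle.dump(d,open("s0.pkl","wb"))
cv2.imwrite("pics/a0.png",cv2.resize(d["scene"]["frame"],(800,600),interpolation=cv2.INTER_CUBIC))
cv2.imwrite("pics/b0.png",cv2.resize(d["side"]["frame"],(800,600),interpolation=cv2.INTER_CUBIC))
E
```

```text
pics
{'clock': 0.0, 'joint_pos': array([ 1.65056945e+01,  2.05916422e+01,  6.32514494e-01, -2.00066573e-02,
       -7.01355442e+01, -1.65074377e+01]), 'qvel': array([ 0.04321642, -0.05587494, -0.08578925,  0.0498518 ,  0.0890632 ,
        0.01505788]), 'tau': array([-8.00930356e-04, -5.82726967e+01,  2.93058443e+01,  6.99745238e+00,
        6.93249181e-03, -2.06530804e-04]), 'tool_pos': array([ 6.74500689e-01, -4.48645199e-05,  2.25611142e-01]), 'orientation': array([   5.27294569,   89.90347744, -174.73561118]), 'force': array([ 0.60874069, -0.07836873,  0.00919855]), 'moment': array([ 0.07023172, -0.05505078,  0.03465839]), 'opening': 0.0878129985444711}
scene 57.573580452184146 254.1706325550578 188.11006664564928 [[0.705, 0.709, 0.015, -0.4], [-0.548, 0.531, 0.646, 0.2], [0.45, -0.464, 0.763, -1.522], [0.0, 0.0, 0.0, 1.0]]
side 54.556019508407324 255.90293823121294 190.14573087597367 [[0.847, -0.532, 0.02, -0.481], [0.353, 0.589, 0.727, -0.316], [-0.398, -0.608, 0.687, -0.955], [0.0, 0.0, 0.0, 1.0]]
wrist 65.70646984690485 258.56887768927464 193.1869060823675 [[-1.0, 0.002, 0.002, 0.674], [-0.002, -0.969, -0.248, 0.032], [0.001, -0.248, 0.969, -0.389], [0.0, 0.0, 0.0, 1.0]]
```

View pics/a0.png

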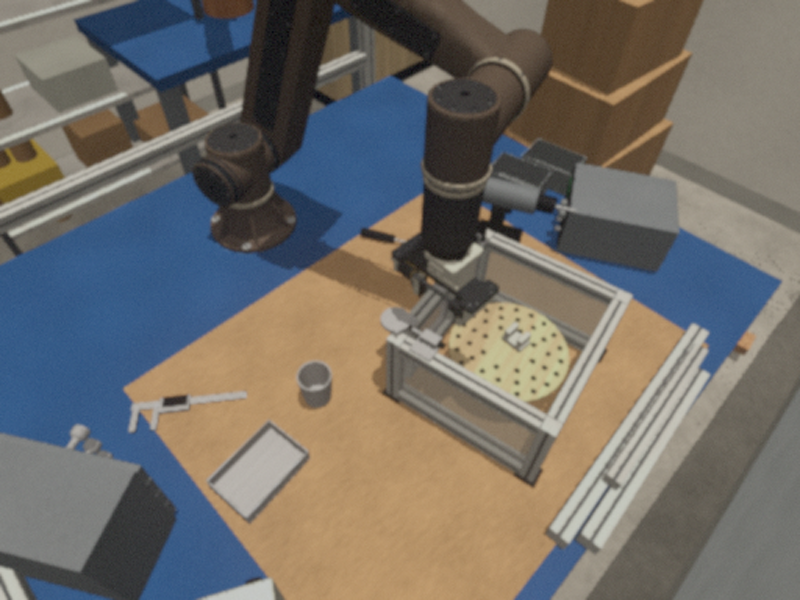

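View pics/b0.png

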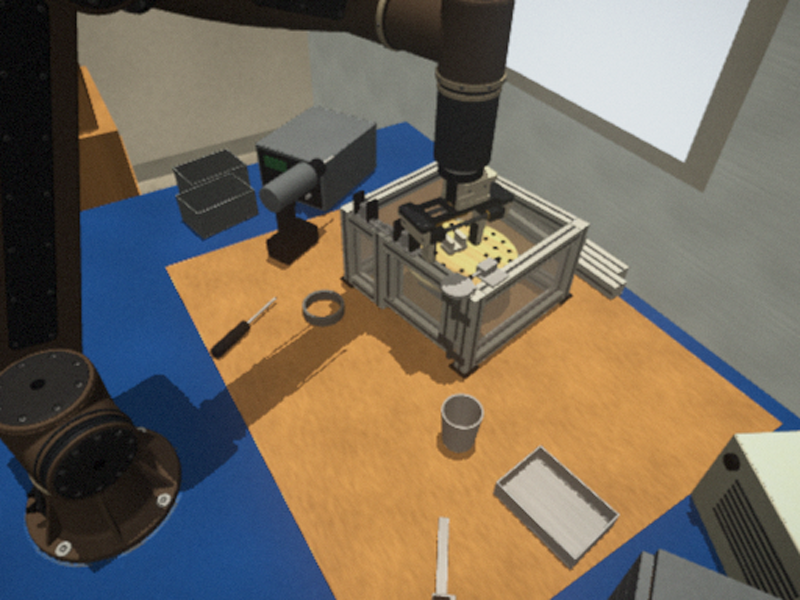

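The side view shows the bolt pads at about (360,203) and (372,213) and the latch pads at about (397,230) and (413,240), in 800-px coordinates. The hinge is at about (458,285). The gripper hangs inside the guard, above the disc. Next I'll enlarge the side view there and check the wrist view.

Run:
```python
import cv2,pickle
d=pickle.load(open("s0.pkl","rb"))
c=d["side"]["frame"][105:245,205:385]
cv2.imwrite("pics/c0.png",cv2.resize(c,None,fx=4.2,fy=4.2,interpolation=cv2.INTER_CUBIC))
cv2.imwrite("pics/w0.png",cv2.resize(d["wrist"]["frame"],(800,600),interpolation=cv2.INTER_CUBIC))
```

```text
(no output)
```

View pics/c0.png

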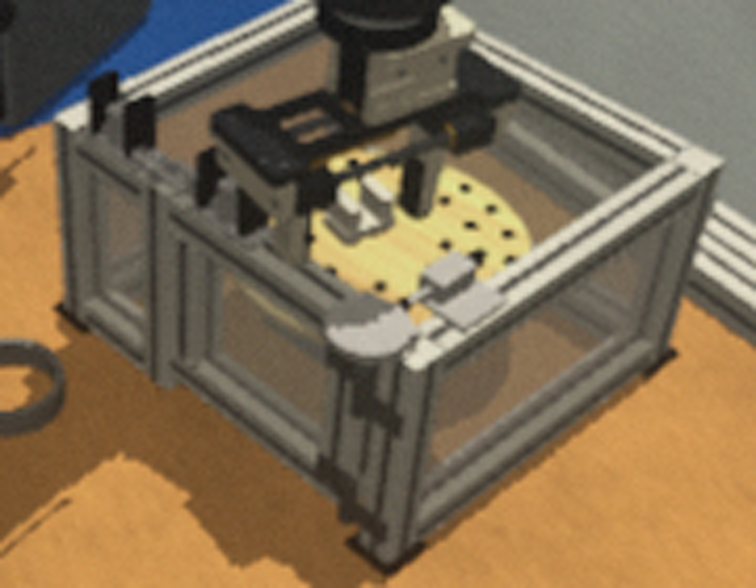

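View pics/w0.png

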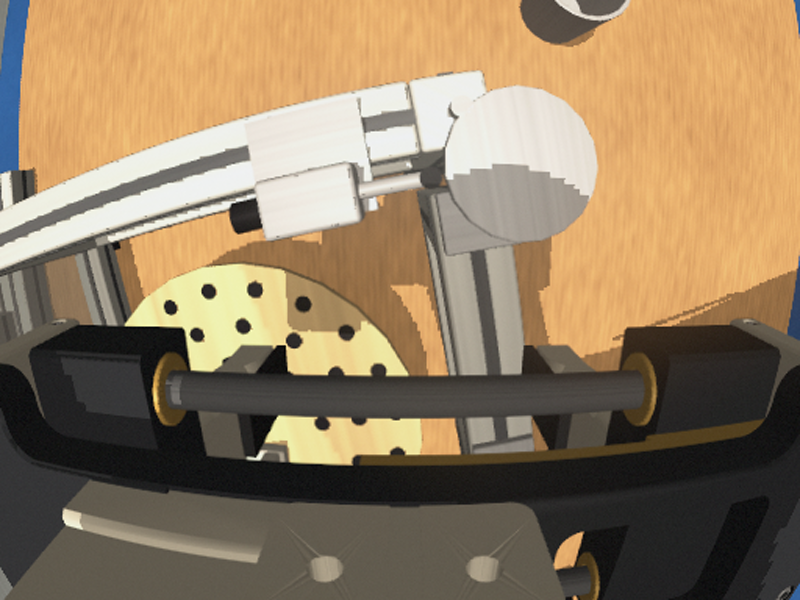

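```bash
cat > h.py <<'E'
import numpy as np,pickle,cv2
def ray(s,px,z):
    f=192/np.tan(np.radians(s["fov_y"]/2)) ; M=np.asarray(s["world_to_cam"]);R=M[:3,:3];c=-R.T@M[:3,3]
    d=R.T@np.array([(px[0]-s["cx"])/f,-(px[1]-s["cy"])/f,-1.]);return c+d*(z-c[2])/d[2]
def rayw(s,px,z):
    f=192/np.tan(np.radians(s["fov_y"]/2)) ; M=np.asarray(s["world_to_cam"]);R=M[:3,:3];c=-R.T@M[:3,3]
    v=np.array([px[0]-s["cx"],px[1]-s["cy"]]);r=np.linalg.norm(v);t=r/f
    d=R.T@np.array([np.sin(t)*v[0]/r,-np.sin(t)*v[1]/r,-np.cos(t)]);return c+d*(z-c[2])/d[2]
E
python3 - <<'E'
from h import *
d=pickle.load(open("s0.pkl","rb"));s=d["side"]
print({k:[v for v in d[k] if v not in("frame",)] for k in d})
P=lambda n,x,y,z:print(n,np.round(ray(s,(205+x/4.2,105+y/4.2),z),3))
P("corner L front",60,120,.204);P("corner hinge front",412,365,.204);P("far corner",720,160,.204)
P("bolt pad L top",103,77,.256);P("bolt pad R",140,101,.256)
P("latch L",207,153,.256);P("latch R",250,180,.256)
P("hinge cap",370,315,.21);P("post foot",385,560,.004)
w=d["wrist"]
for n,x,y in(("disc cap",520,163),("hinge post corner far",413,80),("a",485,72),("rail end",520,440)):print(n,np.round(rayw(w,(x*.64,y*.64),.204),3))
E
```

```text
{'scene': ['fov_y', 'cx', 'cy', 'world_to_cam'], 'side': ['fov_y', 'cx', 'cy', 'world_to_cam'], 'wrist': ['fov_y', 'cx', 'cy', 'world_to_cam']}
corner L front [0.579 0.245 0.204]
corner hinge front [ 0.645 -0.11   0.204]
far corner [ 0.98  -0.051  0.204]
bolt pad L top [0.599 0.21  0.256]
bolt pad R [0.607 0.17  0.256]
latch L [0.615 0.092 0.256]
latch R [0.623 0.051 0.256]
hinge cap [ 0.646 -0.062  0.21 ]
post foot [ 0.648 -0.109  0.004]
disc cap [ 0.629 -0.076  0.204]
hinge post corner far [ 0.671 -0.108  0.204]
a [ 0.643 -0.112  0.204]
rail end [0.622 0.045 0.204]
```

Emit:
{"name": "arm_command", "arguments": {
  "commands": [-50, 0, 0, 0, 100, -50, 0, 0, 10, 100, 0, 0, 0, 10, 100, 0, 0, 0, 10, 100, 0, 0, 0, 10, 100]
}}

```text
clock: 0.78
tool_pos: [0.6739, -0.0, 0.3269]
orientation: [47.7, 89.7, -173.5]
force: [0.4, -0.1, -0.1]
opening: 0.0875
```

Emit:
{"name": "arm_command", "arguments": {
  "commands": [0, 0, 0, 10, 100, 0, 0, 0, 10, 100, 0, 0, 0, 10, 100, 0, 0, 0, 10, 100, 0, 0, 0, 0, 100]
}}

```text
clock: 1.4
tool_pos: [0.6731, 0.0001, 0.325]
orientation: [86.8, 89.5, -175.7]
force: [-0.1, 0.4, 0.6]
opening: 0.0878
```

```bash
cat >> h.py <<'E'
from scipy.spatial.transform import Rotation as Ro
def state():
    from plant import get_obs
    o=get_obs();R=Ro.from_euler("xyz",o["orientation"],degrees=True).as_matrix()
    return o,np.array(o["tool_pos"]),R
def plan(target,yz=None):
    # target TCP world; yz: wanted heading (deg) of tool z in world
    o,p,R=state()
    print("t",o["clock"],"p",np.round(p,4),"q",np.round(o["joint_pos"],1),"F",np.round(o["force"],1),"open",round(o["opening"],4))
    print("toolx",np.round(R[:,0],3),"toolz",np.round(R[:,2],3),"heading",np.degrees(np.arctan2(R[1,2],R[0,2])))
    if target is not None: print("shift mm tool xyz",np.round(1000*R.T@(np.array(target)-p),1))
E
python3 - <<'E'
from h import *;plan([.603,.190,.33])
E
```

```text
t 1.4 p [6.731e-01 1.000e-04 3.250e-01] q [ 16.5  18.4  10.2  -0.1 -82.3 -99. ] F [-0.1  0.4  0.6] open 0.0878
toolx [-0.009 -0.001 -1.   ] toolz [-0.13   0.992  0.   ] heading 97.47217829070296
shift mm tool xyz [ -4.5  44.9 197.4]
```

Emit:
{"name": "arm_command", "arguments": {
  "commands": [-5, 15, 50, 0, 100, 0, 15, 50, 0, 100, 0, 15, 30, 0, 100, 0, 0, 0, 0, 100]
}}

```text
clock: 1.9
tool_pos: [0.6095, 0.1255, 0.3289]
orientation: [88.0, 89.4, -173.6]
force: [-0.5, -0.6, -0.1]
opening: 0.0877
```

Run:
```python
from h import *;from plant import snapshot
plan([.603,.190,.33])
d={n:snapshot(n) for n in("wrist","side")};pickle.dump(d,open("s1.pkl","wb"))
cv2.imwrite("pics/w1.png",cv2.resize(d["wrist"]["frame"],(800,600),interpolation=cv2.INTER_CUBIC))
```

```text
t 1.9 p [0.6095 0.1255 0.3289] q [  29.4   13.4    3.9   -0.2  -81.1 -111. ] F [-0.5 -0.6 -0.1] open 0.0877
toolx [-0.011 -0.001 -1.   ] toolz [-0.147  0.989  0.   ] heading 98.43611987827317
shift mm tool xyz [-1.1 -3.  64.7]
```

View pics/w1.png

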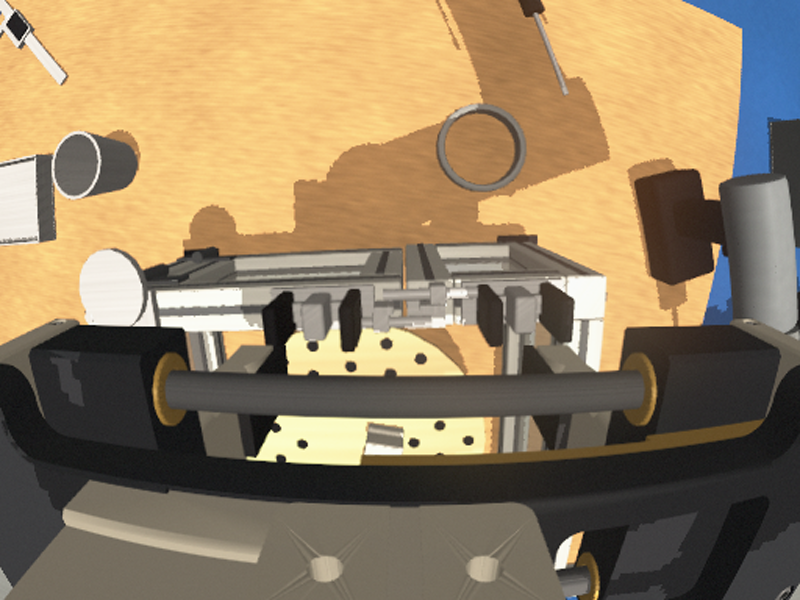

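The wrist view shows the latch pads at x≈278 and 350, the bolt pads at x≈489 and 557, and the fence top between rows ~288 and 325. The steel cup is at (80,165) and the tape is at (480,147). I'll zoom in.

Run:
```python
from h import *
s=pickle.load(open("s1.pkl","rb"))["wrist"]
c=s["frame"][150:240,85:395];cv2.imwrite("pics/w1c.png",cv2.resize(c,None,fx=2.58,fy=2.58,interpolation=cv2.INTER_CUBIC))
```

```text
(no output)
```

View pics/w1c.png

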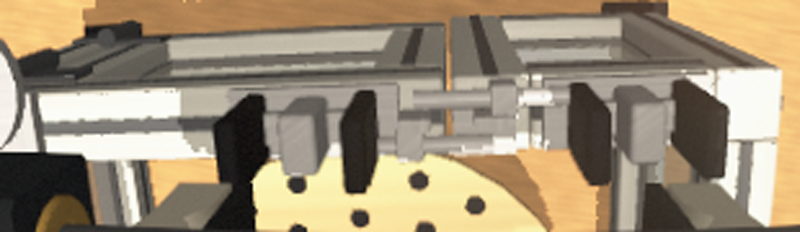

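Run:
```python
from h import *
s=pickle.load(open("s1.pkl","rb"))["wrist"]
g=lambda x,y,z:rayw(s,(85+x/2.58,150+y/2.58),z)[:2]
L=[g(229,185,.256),g(357,191,.256),g(597,184,.256),g(716,180,.256)]
print(np.round(L,4).tolist(),[round(1e3*np.linalg.norm(L[i+1]-L[i]),1) for i in range(3)])
lc=(L[0]+L[1])/2;bc=(L[2]+L[3])/2;v=bc-lc;print("latch-bolt",np.linalg.norm(v),np.degrees(np.arctan2(-v[0],v[1])))
F=[g(35,92,.204),g(778,70,.204)];B=[g(35,158,.204),g(778,143,.204)]
for a,b in(F,B):w=b-a;print("edge",np.round(a,4),np.round(b,4),np.degrees(np.arctan2(-w[0],w[1])),np.linalg.norm(w))
psi=np.radians(np.degrees(np.arctan2(-v[0],v[1])));ex=np.array([np.cos(psi),np.sin(psi)])
print("latch_grip",lc-.013*ex,"bolt_grip",bc-.013*ex)
```

```text
[[0.6366, 0.0566], [0.6319, 0.099], [0.6185, 0.1753], [0.6119, 0.2157]] [np.float64(42.7), np.float64(77.4), np.float64(41.0)]
latch-bolt 0.11921986874259978 9.187858946238977
edge [ 0.6309 -0.0465] [0.5781 0.2544] 9.964028048078617 0.305429194584492
edge [ 0.6602 -0.0465] [0.6077 0.262 ] 9.656930728317 0.31294301285646425
latch_grip [0.62139797 0.07570918] bolt_grip [0.60236189 0.19339948]
```

Emit:
{"name": "arm_command", "arguments": {
  "commands": [0, -1, 35, -1, 100, 0, -1, 31, 0, 100, 0, 0, 0, 0, 100]
}}

```text
clock: 2.38
tool_pos: [0.6038, 0.1882, 0.3278]
orientation: [93.4, 89.3, -167.2]
force: [0.4, 0.3, -0.1]
opening: 0.0877
```

Run:
```python
from h import *;plan([.6025,.192,.224])
```

```text
t 2.375 p [0.6038 0.1882 0.3278] q [  34.8   14.4    5.2   -0.3  -81.4 -115.4] F [ 0.4  0.3 -0.1] open 0.0877
toolx [-0.012 -0.003 -1.   ] toolz [-0.163  0.987 -0.001] heading 99.38494831560976
shift mm tool xyz [103.8  -0.6   4. ]
```

Emit:
{"name": "arm_command", "arguments": {
  "commands": [30, 0, 4, 0, 100, 30, 0, 0, 0, 100, 25, 0, 0, 0, 100, 18, 0, 0, 0, 100, 0, 0, 0, 0, 100]
}}

```text
clock: 3.0
tool_pos: [0.6053, 0.1861, 0.2222]
orientation: [99.0, 89.4, -161.5]
force: [0.6, -0.5, -0.0]
opening: 0.0878
```

Run:
```python
from h import *;from plant import snapshot
plan([.6025,.192,.224])
s=snapshot("side");cv2.imwrite("pics/s2.png",cv2.resize(s["frame"][80:230,190:390],None,fx=4,fy=4,interpolation=cv2.INTER_CUBIC))
```

```text
t 3.0 p [0.6053 0.1861 0.2222] q [  34.6   17.2   -4.7   -0.2  -68.7 -115.1] F [ 0.6 -0.5 -0. ] open 0.0878
toolx [-0.011 -0.004 -1.   ] toolz [-0.165  0.986 -0.002] heading 99.47543791082761
shift mm tool xyz [-1.8  1.8  6.3]
```

View pics/s2.png

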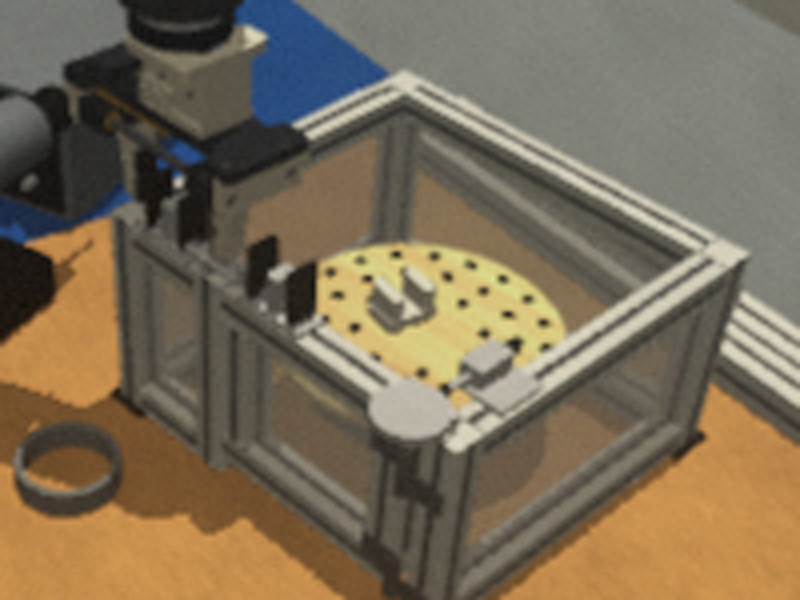

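Run:
```python
from h import *
s=pickle.load(open("s1.pkl","rb"))["side"];o,p,R=state()
M=s["world_to_cam"];f=192/np.tan(np.radians(s["fov_y"]/2))
def pj(X):
    c=M[:3,:3]@X+M[:3,3];return np.round([(f*c[0]/-c[2]+s["cx"]-190)*4,(-f*c[1]/-c[2]+s["cy"]-80)*4])
for k in(-44,-63,44):print(k,pj(p+R[:,2]*k/1e3),"19up",pj(p+R[:,2]*k/1e3-R[:,0]*.02))
for y in(.256,):
  for c in((.6025,.192),(.6205,.074)):
    ey=np.array([-np.sin(np.radians(9.5)),np.cos(np.radians(9.5))])
    for k in(-21,21):print("pad top",c,k,pj(np.r_[np.array(c)+ey*k/1e3,.256]))
```

```text
-44 [219. 248.] 19up [219. 226.]
-63 [235. 259.] 19up [235. 238.]
44 [147. 198.] 19up [146. 176.]
pad top (0.6025, 0.192) -21 [192. 195.]
pad top (0.6025, 0.192) 21 [157. 172.]
pad top (0.6205, 0.074) -21 [297. 269.]
pad top (0.6205, 0.074) 21 [258. 243.]
```

Emit:
{"name": "arm_command", "arguments": {
  "commands": [0, 2, 6, 0, 100, 0, 0, 1, 0, 100, 0, 0, 0, 0, 60, 0, 0, 0, 0, 60]
}}

```text
clock: 3.55
tool_pos: [0.603, 0.1926, 0.225]
orientation: [95.9, 89.5, -164.6]
force: [-0.5, 0.7, -0.3]
opening: 0.0729
```

Emit:
{"name": "arm_command", "arguments": {
  "commands": [0, 0, 0, 0, 0, 0, 0, 0, 0, 0, 0, 0, 0, 0, 0, 0, 0, 0, 0, 0, 0, 0, 0, 0, 0]
}}

```text
clock: 4.18
tool_pos: [0.6029, 0.1937, 0.2252]
orientation: [86.1, 89.6, -174.4]
force: [-1.0, 0.5, 0.5]
opening: 0.0287
```

Run:
```python
from h import *
plan([.6025,.192,.224])
```

```text
t 4.175 p [0.6029 0.1937 0.2252] q [  35.3   17.    -4.6   -0.2  -68.8 -115.7] F [-1.   0.5  0.5] open 0.0287
toolx [-0.008 -0.001 -1.   ] toolz [-0.165  0.986  0.001] heading 99.51895000253947
shift mm tool xyz [ 1.2  0.6 -1.6]
```

Emit:
{"name": "arm_command", "arguments": {
  "commands": [0, 0, 0, 0, 0, 0, 0, 0, 0, 100, 0, 0, 0, 0, 100, 0, 0, 0, 0, 100, 0, 0, 0, 0, 100]
}}

```text
clock: 4.8
tool_pos: [0.6029, 0.1928, 0.225]
orientation: [94.2, 89.5, -166.3]
force: [-0.6, 0.5, -0.9]
opening: 0.0635
```

Emit:
{"name": "arm_command", "arguments": {
  "commands": [-30, 0, 0, 0, 100, -40, 0, 0, 0, 100, 0, 0, -40, 0, 100, 0, 0, -40, 0, 100, 0, 0, -38, 0, 100]
}}

```text
clock: 5.42
tool_pos: [0.6232, 0.0759, 0.2973]
orientation: [99.6, 89.5, -160.7]
force: [0.8, 0.5, -0.2]
opening: 0.0877
```

Run:
```python
from h import *;from plant import snapshot
plan([.6215,.075,.224])
s=snapshot("side");cv2.imwrite("pics/s3.png",cv2.resize(s["frame"][80:230,190:390],None,fx=4,fy=4,interpolation=cv2.INTER_CUBIC))
```

```text
t 5.425 p [0.6232 0.0759 0.2973] q [  24.7   14.4    1.2   -0.   -77.3 -105. ] F [ 0.8  0.5 -0.2] open 0.0877
toolx [-0.008 -0.003 -1.   ] toolz [-0.169  0.986 -0.001] heading 99.7264406525253
shift mm tool xyz [73.3  1.2 -0.5]
```

View pics/s3.png

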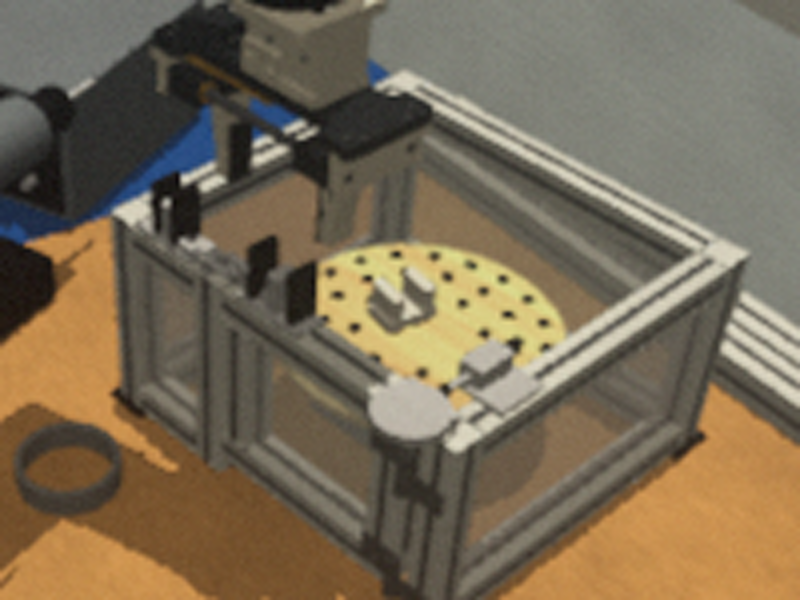

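The bolt pads are now only about 22 px apart (166 and 188), against about 40 before, so the bolt is staying drawn back. Next, descend onto the latch.

Emit:
{"name": "arm_command", "arguments": {
  "commands": [30, 1, 0, 0, 100, 25, 0, 0, 0, 100, 18, 0, 0, 0, 100, 0, 0, 0, 0, 60, 0, 0, 0, 0, 60]
}}

```text
clock: 6.1
tool_pos: [0.6227, 0.0693, 0.224]
orientation: [112.2, 89.6, -148.4]
force: [-0.1, -0.2, 0.3]
opening: 0.0734
```

Run:
```python
from h import *
plan([.622,.075,.224])
```

```text
t 6.1 p [0.6227 0.0693 0.224 ] q [ 2.420e+01  1.630e+01 -5.700e+00  1.000e-01 -6.830e+01 -1.048e+02] F [-0.1 -0.2  0.3] open 0.0734
toolx [-0.006 -0.004 -1.   ] toolz [-0.164  0.987 -0.003] heading 99.42290056910791
shift mm tool xyz [ 0.  -0.3  5.7]
```

Emit:
{"name": "arm_command", "arguments": {
  "commands": [0, 0, 6, 0, 60, 0, 0, 0, 0, 0, 0, 0, 0, 0, 0, 0, 0, 0, 0, 0, 0, 0, 0, 0, 0]
}}

```text
clock: 6.72
tool_pos: [0.6224, 0.0752, 0.2258]
orientation: [128.6, 89.7, -132.0]
force: [0.6, -0.3, -0.9]
opening: 0.0284
```

Emit:
{"name": "arm_command", "arguments": {
  "commands": [0, 0, 0, 0, 0, 0, 0, 0, 0, 0, 0, 0, 0, 0, 0]
}}

```text
clock: 7.1
tool_pos: [0.6224, 0.0752, 0.2258]
orientation: [128.6, 89.7, -132.0]
force: [1.4, -1.8, -1.6]
opening: 0.0286
```

```bash
cat >> h.py <<'E'
def arc(lat,psi,steps,g0=None):
    # lat: TCP xy at shut; prints rows: target xy, using current pose
    a=np.radians(psi);rot=lambda t:np.array([[np.cos(t),-np.sin(t)],[np.sin(t),np.cos(t)]])
    O=lat-rot(a)@np.array([.020,.150]);o,p,R=state()
    v=rot(-a)@(p[:2]-O);th=np.arctan2(v[1],v[0])-np.arctan2(.150,.020)
    hd=np.degrees(np.arctan2(R[1,2],R[0,2]))
    print("O",np.round(O,4),"gate est deg",round(np.degrees(th),1),"from heading",round(hd-90-psi,1),"r",np.linalg.norm(v),"z",p[2],"F",np.round(o["force"],1),"open",o["opening"],"t",o["clock"],"q",np.round(o["joint_pos"],0))
    for d in steps: # shift in tool axes from pose on arc with heading aligned
        T0=rot(a);g=np.array([.020,.150]);w=rot(np.radians(d))@g-g
        print("step",d,"deg: out(+tool y)",round(-w[0]*1e3,1),"along tool z",round(w[1]*1e3,1))
E
python3 - <<'E'
from h import *
plan(None);o,p,R=state();arc(p[:2],9.6,[3,5,6,8])
E
```

```text
t 7.1 p [0.6224 0.0752 0.2258] q [ 2.480e+01  1.620e+01 -5.700e+00  1.000e-01 -6.840e+01 -1.054e+02] F [ 1.4 -1.8 -1.6] open 0.0286
toolx [-0.004 -0.004 -1.   ] toolz [-0.164  0.986 -0.003] heading 99.44563292425518
O [ 0.6277 -0.076 ] gate est deg -0.0 from heading -0.2 r 0.15132745950421556 z 0.22583174579944956 F [ 1.4 -1.8 -1.6] open 0.028625886845822117 t 7.1 q [  25.   16.   -6.    0.  -68. -105.]
step 3 deg: out(+tool y) 7.9 along tool z 0.8
step 5 deg: out(+tool y) 13.1 along tool z 1.2
step 6 deg: out(+tool y) 15.8 along tool z 1.3
step 8 deg: out(+tool y) 21.1 along tool z 1.3
```

Emit:
{"name": "arm_command", "arguments": {
  "commands": [0, 8, 1, -3, 0, 0, 11, 1, -4, 0, 0, 13, 1, -5, 0, 0, 13, 1, -5, 0, 0, 13, 1, -5, 0]
}}

```text
clock: 7.72
tool_pos: [0.5668, 0.0608, 0.2258]
orientation: [134.5, 89.7, -103.5]
force: [3.6, -2.7, -3.4]
opening: 0.0284
```

Run:
```python
from h import *
arc(np.array([.6224,.0752]),9.6,[]);plan(None)
```

```text
O [ 0.6277 -0.076 ] gate est deg 22.0 from heading 22.4 r 0.1497411268426753 z 0.22576583075684548 F [ 3.6 -2.7 -3.4] open 0.02842886300982383 t 7.725 q [ 26.  11. -13.   0. -66. -84.]
t 7.725 p [0.5668 0.0608 0.2258] q [ 26.   10.8 -12.9   0.3 -66.5 -84. ] F [ 3.6 -2.7 -3.4] open 0.0284
toolx [-0.001 -0.006 -1.   ] toolz [-0.53   0.848 -0.004] heading 122.02424257962747
```

Emit:
{"name": "arm_command", "arguments": {
  "commands": [0, 13, 2, -5, 0, 0, 13, 2, -5, 0, 0, 13, 1, -5, 0, 0, 13, 2, -5, 0, 0, 13, 1, -5, 0]
}}

```text
clock: 8.35
tool_pos: [0.5157, 0.0208, 0.2258]
orientation: [160.6, 89.5, -51.7]
force: [3.1, -0.0, -4.4]
opening: 0.0282
```

Run:
```python
from h import *
arc(np.array([.6224,.0752]),9.6,[])
```

```text
O [ 0.6277 -0.076 ] gate est deg 47.2 from heading 48.1 r 0.1480009557783275 z 0.2258322218168209 F [ 3.1 -0.  -4.4] open 0.028199348005956953 t 8.35 q [ 25.   5. -20.   1. -65. -57.]
```

Emit:
{"name": "arm_command", "arguments": {
  "commands": [0, 13, 2, -5, 0, 0, 13, 2, -5, 0, 0, 13, 2, -5, 0, 0, 13, 2, -5, 0, 0, 13, 2, -5, 0]
}}

```text
clock: 8.98
tool_pos: [0.4857, -0.0378, 0.2258]
orientation: [160.4, 89.1, -26.5]
force: [9.5, -4.2, -9.0]
opening: 0.0282
```

Run:
```python
from h import *
arc(np.array([.6224,.0752]),9.6,[])
```

```text
O [ 0.6277 -0.076 ] gate est deg 72.9 from heading 73.6 r 0.14706980832589017 z 0.22581255421948931 F [ 9.5 -4.2 -9. ] open 0.02824591070431632 t 8.975 q [ 19.   2. -23.   1. -64. -26.]
```

Emit:
{"name": "arm_command", "arguments": {
  "commands": [0, 13, 0, -5, 0, 0, 13, 0, -5, 0, 0, 13, 1, -5, 0, 0, 0, 0, 0, 0, 0, 0, 0, 0, 0]
}}

```text
clock: 9.6
tool_pos: [0.481, -0.0783, 0.2258]
orientation: [146.8, 89.3, -25.0]
force: [1.4, -0.8, -2.8]
opening: 0.0285
```

Run:
```python
from h import *;from plant import snapshot
arc(np.array([.6224,.0752]),9.6,[]);
s=snapshot("side");cv2.imwrite("pics/s4.png",cv2.resize(s["frame"][60:300,130:450],None,fx=2.5,fy=2.5,interpolation=cv2.INTER_CUBIC))
```

```text
O [ 0.6277 -0.076 ] gate est deg 88.9 from heading -271.4 r 0.14670084038605052 z 0.2257696004195852 F [ 1.4 -0.8 -2.8] open 0.028470021863647502 t 9.6 q [ 14.   2. -23.   1. -64.  -6.]
```

View pics/s4.png

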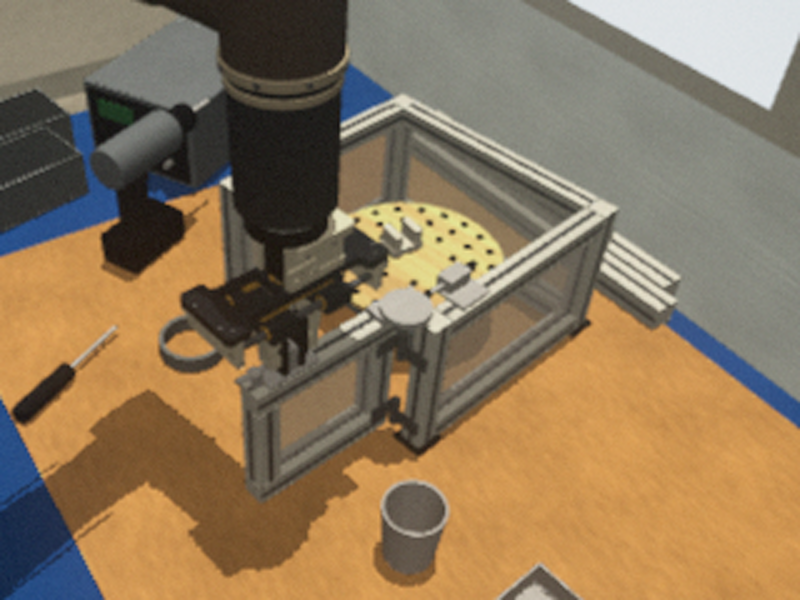

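The gate stands about square to the fence, with the gripper on the latch. The cup at (414,525) and the tape at (190,343) are in place. I'll confirm the arm has settled and hand in.

Emit:
{"name": "arm_command", "arguments": {
  "commands": [0, 0, 0, 0, 0, 0, 0, 0, 0, 0]
}}

```text
clock: 9.9
tool_pos: [0.481, -0.0779, 0.2258]
orientation: [146.2, 89.3, -25.5]
force: [2.2, -1.8, -2.8]
opening: 0.0285
```

Run:
```python
from h import *;from plant import close_job
arc(np.array([.6224,.0752]),9.6,[]);o,_,_=state();print(np.round(o["qvel"],2))
print(close_job())
```

```text
O [ 0.6277 -0.076 ] gate est deg 88.7 from heading -271.4 r 0.14667147161536392 z 0.22579090357179551 F [ 2.2 -1.8 -2.8] open 0.028537844372896214 t 9.9 q [ 14.   2. -23.   1. -64.  -6.]
[ 0.21  0.02  0.02  0.03 -0.15 -0.25]
the job is handed in; nothing more can be done
None
```

The gate is open and held at about 89° by the gripper, and I handed the job in at 9.9 s. I squeezed the bolt and let go, so it stayed drawn back. Then I squeezed the latch and swung the gate out past its detent.

- **Gate angle:** the last check gave about 88.7° from the tool position and 88.6° from its heading. The required minimum is 77°.
- **Hold:** the opening was steady at 28.5 mm with the latch pads squeezed. Joint speeds were 0.25°/s or less, and the force on the tool was about 4 N.
- **Bystanders:** in the last side picture the cup, tape, drill and screwdriver looked undisturbed, as did the sample. The caliper and nearly all of the tray were outside that picture, but the arm did not go near them.
- **Radius mismatch:** the tool's radius from my estimated hinge came out at 146.7 mm, against 151 mm when shut. I think this is a few millimetres of error in the hinge estimate or slight slip in the grip. The radial force rose to about 10 N during the swing and eased afterwards.
- **Not confirmed at the end:** the arm hid the bolt in the final picture. I last saw it drawn back just after letting it go, and nothing touched it after that.

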